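# Pull the guard panel and hold the amplifier flap at the set angle

### The arm

A 6-joint arm with a two-finger parallel gripper is mounted at the origin on the work surface. World frame = base frame: x ahead of the robot, y to its left, z up, the work surface at z = 0. Lengths are in m, angles in rad, forces in N, time in s.
With the tool pointing down it reaches from about 0.4 to 0.825 m from the base axis. Payload 7 kg.
Tool frame: the origin (TCP) lies on the centre line of the jaws, within the pads' length; the fingertips stand 19 mm ahead of it and the grasp point (between the pads) is the TCP (manip.tip_extent is the z of the fingertips in the tool frame, in m); z points along the fingers, y is the line along which they close (so a half turn about z gives the same grasp; the last joint's range is limited). The gripper opens to 88 mm and grips with 3 to 60 N. Pads are 19 mm wide; open, the fingers measure 130 mm over their backs; the gripper's body (78 mm by 193 mm) begins 47 mm behind the grasp point.
Start: joints at [-0.831, 0.359, 0.012, 0, -1.224, -0.288], TCP at [0.295, -0.607, 0.219] pointing down, gripper open.
Joint ranges: [-3.07, 3.07], [-1.43, 2.12], [-1.02, 1.25], [-3.03, 1.67], [-3.05, -0], [-3.03, 3.03]. Speed limits (rad/s): [2.39, 2.39, 3.01, 3.14, 3.14, 3.14].

### API

Orientations are given as a unit quaternion [w, x, y, z].
In Python, from plant import monitor, cams, manip gives the robot as it stands. The module is installed in compiled form; this text tells all that it offers.
- The arm moves only by the tool jog_arm, never from a script. Its argument "targets" is a list of rows, each a list of 3 entries, a list of its own where there are three numbers: the shift along the world's x, y, z in mm, then the turn, a rotation vector about the world's x, y, z in rad, then the opening, from -1 (shut) to 1 (fully open). A call has 1 to 10 rows; each row is the pose to reach, as a shift and turn from the pose commanded when the call began; what a row does not reach only later rows make up. A row lasts 1/10 s, in which the tool goes at most 50 mm and 8.59 degrees, less where a joint would pass 70% of its speed; a pose out of reach is approached as far as the arm can. A call with a gripper value outside its range is refused whole. The fingers move at their own pace and stop on an object; the grip force is fixed at half the most. Time passes only in rows, so rows that repeat a pose let the fingers close. It gives the time, the measured TCP pose, the force, the opening and the grip force at its end, in the units of the state.
- monitor.sense(): the state, without advancing time (a new reading comes with each control period).
- cams.read_camera(name): name is "scene" or "side" or "wrist"; returns a dict with "img" (480x640x3 uint8, red, green, blue), "vfov" (degrees; the focal length in pixels is half the picture's height over the tangent of half this angle, whatever the lens; pixels are square), "cx", "cy" (the principal point, pixels), "extrinsics" (4x4, takes a point from camera to world coordinates); the wrist camera has in their place "T_tool_cam" (4x4, takes a point from camera to tool coordinates, whose origin is the TCP and whose axes are the flange's). Camera axes: x right, y down, z forward; pixel columns grow to the right and rows downward; lengths in m; the calibration is good to about 2 mm. A picture is of the moment at which its call begins: read the wrist's pose just before it. There is no depth.
- manip.hand_in(): hands the job in; it is judged then, once.
The state is a dict: "time": time; "q": joint angles; "qvel": joint speeds; "effort": joint torques, N m; "tcp_pos": TCP position; "eef_rot": TCP orientation; "force": force on the tool from outside, world axes, zero at the start; "ft_torque": the same for the moment, N m; "gripper_width": finger opening in m; "grasp_force": force on a finger pad.
Only numpy, scipy, OpenCV 4.12 (cv2) and the standard library are available. Lean on these libraries where they do the work, as an engineer would, in place of code of your own. Each camera call takes 0.05 s, during which the arm holds its last target. There are 200 camera calls.

### The job

On the rehearsal-room service bench, slide the thin guard panel up out of the slot in the amplifier, lower it (no dropping) on edge into the long slot of the wooden stand, all the way down, and let it go. Then lift the amplifier's flap, which has a bar handle, until it lies parallel to the steel angle arm beside it, and finish still holding the flap steady there with the gripper, because it falls shut by itself. Leave the angle arm as it is set and do not disturb the pedal, the mug or the metronome.

Things in the scene. Friction and masses are not known exactly. Their poses are not given: they have to be found in the camera images.
- amp: (All sizes here and below in mm.) Black amplifier chassis, fixed to the bench, 250 (x) x 240 (y) x 100 high. Origin: centre of its underside; z up; its -x side faces the robot (give or take its yaw). Near its -x edge a slot, 9 wide (x) x 116 long (y) x 60 deep, is centred at x = -110, y = 0 in this frame; the panel stands in it. The top is open under the flap.
- panel: Loose flat aluminium guard panel with dark vents, 5 thick (its x) x 110 wide (its y) x 150 tall (its z), about 150 g. Origin: centre of its bottom edge. Starts upright in the amplifier's slot with 2 play each side, origin 40 above the bench, top edge 190 above the bench (90 above the chassis), 30 in front of the flap's bar. Can be gripped by the middle of the top edge from above.
- stand: Light wooden stand, fixed to the bench, 60 (x) x 150 (y) base, 61 high, with one slot open at the top: 16 wide (its x) x 126 long (its y), slot floor 6 above the bench. Origin: centre of its underside, right below the slot's centre. It may be on either side of the amplifier; its slot then points roughly away from the robot. The panel leans a little in it when released.
- flap (a joint): Angle of the aluminium flap on top of the amplifier, rad: 0 closed and level, grows as the free edge (on the robot's side, by the slot) rises; the stop is at 1.5. Hinge on the far side, along the amplifier's y. Flap 175 long (from hinge to free edge) x 170 wide x 6 thick, about 0.45 kg, swings freely, falls shut.
- flap_hinge (a point): Middle of the flap's hinge axis, 100 above the bench, at x = 85, y = 0 in the amplifier's frame; turns with the flap: its x points from the free edge to the hinge, its y along the hinge axis.
- flap_bar (a point): Middle of the flap's handle: a round steel bar 10 in diameter and 90 long, parallel to the hinge, on two posts at its ends. It lies 165 from the hinge towards the free edge and 45 above the hinge axis, measured square to the flap. Turns with the flap (axes as flap_hinge). The bar can turn between finger pads that keep pointing down.
- angle_arm (a joint): Angle to which the angle arm is set, rad, measured as the flap's angle: the flap is right when its angle equals this one. Set between 0.5 and 1.0; very stiff, not to be moved.
- angle_arm_tip (a point): Free end of the angle arm: a plain flat steel strip 130 long, 10 high, 5 thick, standing up at a slant beside the flap on the amplifier's +y side (108 from its middle). It pivots on the same axis as the flap. Its own x points from this tip to the pivot, so it is parallel to the flap's x at the right angle.
- pedal: Bystander: loose grey effects pedal 120 x 70 x 48 high, on the other side of the amplifier from the stand. Origin: centre of its underside.
- mug: Bystander: loose white mug, 80 in diameter, 90 high. Origin: centre of its underside.
- metronome: Bystander: loose dark wooden metronome 50 x 75 x 122 high. Origin: centre of its underside.
Mind the look-alikes: they are no part of the job. Of the things shaped like the panel, the aluminium one is meant.

How it is judged:
By the outcome, as a careful person would: the job done as asked, in the order asked, and still so for the second after the job is handed in, while the arm keeps its last pose, push and grip.
It also fails if it takes over 59 s, if anything falls off the work surface, if the arm or the gripper's body presses on something with over 40 N, if the wrist force passes 120 N, or if a joint passes its speed limit or range.

## Working session

There is one attempt and no reset: what is moved stays moved. The work goes in short steps, Python scripts to look and compute and a tool call to move; the robot and the scene stay as the last step left them, time stands still between calls to the robot, and variables do not carry over. Pictures are saved under pics/ and viewed, at most 10 in all, crops included, and the job is handed in when it is done.

Besides the shell and the picture viewer there is one more tool, called after "Request:" as a command line: name --argument value ..., lists and objects as JSON in quotes. jog_arm: Moves the arm, as the interface text tells. Its arguments: {"type":"object","properties":{"targets":{"type":"array"}},"required":["targets"]}

```bash
mkdir -p pics; cat > h.py <<'E'
import numpy as np, cv2
from plant import monitor, cams, manip
def shot(n,f=None):
    c=cams.read_camera(n)
    if f: cv2.imwrite('pics/'+f,c['img'][:,:,::-1])
    return c
E
python3 - <<'E'
from h import *
np.set_printoptions(precision=4,suppress=True)
s=monitor.sense();print(s)
for n in('scene','side','wrist'):
    c=shot(n,n+'0.png');print(n,{k:v for k,v in c.items() if k!='img'})
    np.save(n+'0.npy',c['img'])
    import pickle;pickle.dump(c,open(n+'0.pkl','wb'))
E
```

```text
{'time': 0.0, 'q': array([-0.8309,  0.3594,  0.0111, -0.0003, -1.2241, -0.2881]), 'qvel': array([-0.0013, -0.0004, -0.0001,  0.0022,  0.0005,  0.0007]), 'effort': array([  0.0003, -58.2726,  29.3056,   6.9976,   0.0068,  -0.0002]), 'tcp_pos': array([ 0.2944, -0.6069,  0.2185]), 'eef_rot': array([-0.0003, -0.2239,  0.9746,  0.0008]), 'force': array([ 0.2949, -0.5715,  0.6547]), 'ft_torque': array([ 0.0236, -0.0232,  0.0188]), 'grasp_force': 0.0, 'gripper_width': 0.08773278377503857}
scene {'vfov': 44.93338025908665, 'cx': 330.093603704952, 'cy': 234.75900346889281, 'extrinsics': array([[-0.1371,  0.6633, -0.7357,  1.5473],
       [ 0.9904,  0.1035, -0.0913,  0.1146],
       [ 0.0156, -0.7412, -0.6711,  0.9975],
       [ 0.    ,  0.    ,  0.    ,  1.    ]])}
side {'vfov': 50.53795287696194, 'cx': 318.45315428131414, 'cy': 237.06164050974226, 'extrinsics': array([[-0.9084, -0.3217,  0.2669,  0.2622],
       [-0.418 ,  0.7078, -0.5695,  0.5803],
       [-0.0057, -0.6289, -0.7775,  0.9245],
       [ 0.    ,  0.    ,  0.    ,  1.    ]])}
wrist {'vfov': 62.15628942637777, 'cx': 320.35379467841216, 'cy': 241.30153106472892, 'T_tool_cam': array([[-0.0001, -0.9641, -0.2655,  0.0737],
       [ 1.    , -0.0001,  0.0001, -0.0003],
       [-0.0002, -0.2655,  0.9641, -0.1652],
       [ 0.    ,  0.    ,  0.    ,  1.    ]])}
```

View pics/scene0.png

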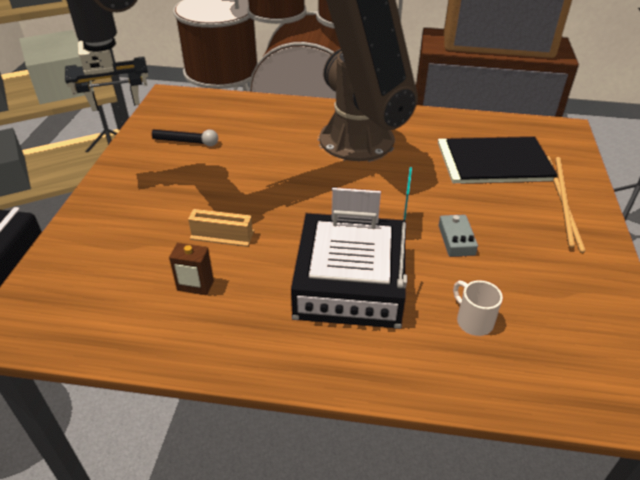

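View pics/side0.png

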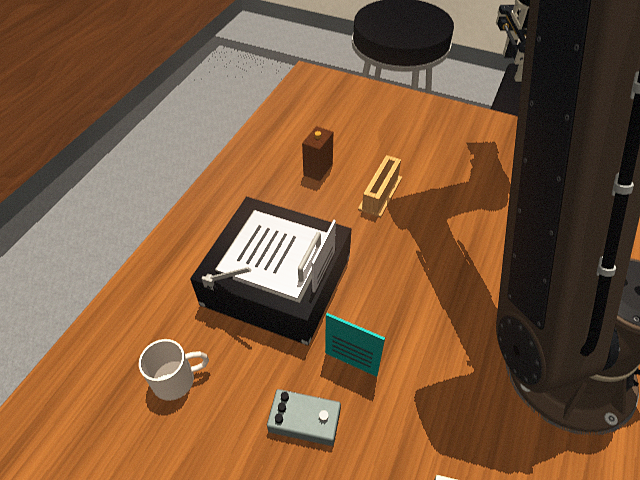

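The scene camera shows the amp at about (350,265), with the panel standing at (356,205). The teal look-alike is at (408,185), the stand at (221,225), the pedal at (458,235), the mug at (478,307) and the metronome at (191,268).

In the side view the panel is at (325,255), the teal board at (354,345), the stand at (382,185) and the angle arm at (226,275). There are two panel candidates, aluminium in the amp's slot and teal standing on the bench. The aluminium one in the slot fits the description. I'll confirm it in an enlarged crop.

```bash
python3 - <<'E'
import pickle,cv2,numpy as np
def crop(n,x,y,w,h,W,H):
    i=pickle.load(open(n+'0.pkl','rb'))['img'][y:y+h,x:x+w,::-1]
    o=cv2.resize(i,(W,H),interpolation=cv2.INTER_CUBIC)
    f=W/w
    for k in range(0,w,10):
        cv2.line(o,(int(k*f),0),(int(k*f),4 if (x+k)%50 else 12),(0,255,0),1)
        if (x+k)%50==0: cv2.putText(o,str(x+k),(int(k*f),22),0,.35,(0,255,0),1)
    for k in range(0,h,10):
        cv2.line(o,(0,int(k*f)),(4 if (y+k)%50 else 12,int(k*f)),(0,255,0),1)
        if (y+k)%50==0: cv2.putText(o,str(y+k),(13,int(k*f)+4),0,.35,(0,255,0),1)
    return o
a=crop('scene',290,180,130,150,390,450)
b=crop('side',190,190,200,225,400,450)
c=crop('scene',180,200,80,50,390,244)[:145]
d=crop('side',340,150,80,30,400,150)[:145]
e=crop('side',350,150,130,70,400,215)
o=np.zeros((595,795,3),np.uint8)
o[:450,:390]=a;o[:450,395:]=b;o[450:595,:390]=crop('scene',180,205,108,40,390,145);o[450:595,395:]=crop('side',345,150,165,60,400,145)
cv2.imwrite('pics/crop1.png',o)
E
```

```text
(no output)
```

View pics/crop1.png

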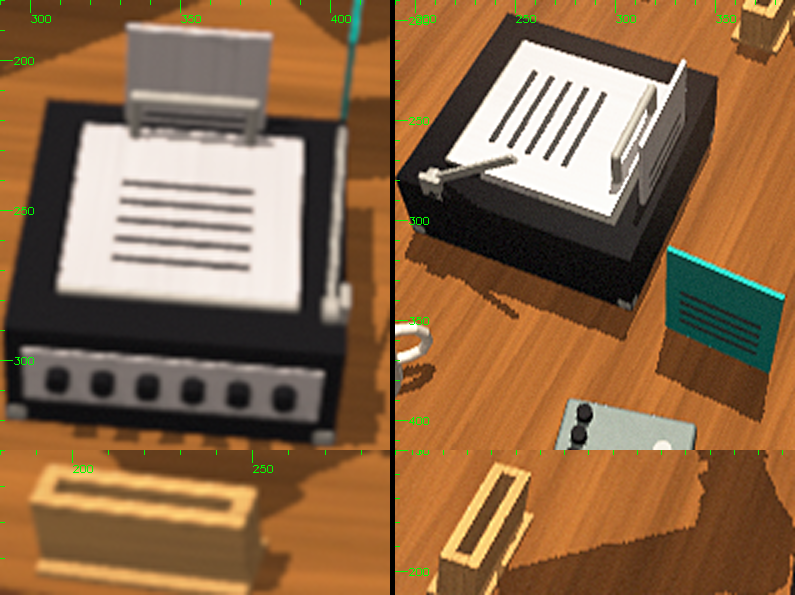

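The crop confirms the panel meant: aluminium, vented, standing in the amp's slot behind the bar. In the scene view its top edge runs (332,188) to (380,192), and in the side view (335,221) to (312,262). I'll triangulate the picked points next.

```bash
cat >> h.py <<'E'
def ray(c,p,T=None):
    T=c['extrinsics'] if T is None else T
    f=240/np.tan(np.radians(c['vfov'])/2)
    d=T[:3,:3]@np.array([(p[0]-c['cx'])/f,(p[1]-c['cy'])/f,1]);return T[:3,3],d/np.linalg.norm(d)
def plane(r,z): return r[0]+r[1]*(z-r[0][2])/r[1][2]
def tri(*rs):
    A=sum(np.eye(3)-np.outer(d,d) for o,d in rs);b=sum((np.eye(3)-np.outer(d,d))@o for o,d in rs)
    x=np.linalg.solve(A,b);return x,max(np.linalg.norm((np.eye(3)-np.outer(d,d))@(x-o)) for o,d in rs)
def wristT(c,s):
    from scipy.spatial.transform import Rotation as R
    q=s['eef_rot'];M=np.eye(4);M[:3,:3]=R.from_quat(np.r_[q[1:],q[0]]).as_matrix();M[:3,3]=s['tcp_pos'];return M@c['T_tool_cam']
E
python3 - <<'E'
from h import *; import pickle
np.set_printoptions(precision=1,suppress=True)
sc,sd=[pickle.load(open(n+'0.pkl','rb')) for n in('scene','side')]
P={}
for n,a,b in [('panel-y',(332.3,188.3),(335,221)),('panel+y',(380.3,192),(312.5,262.5)),
 ('bar-y',(334.3,211.7),(320,234)),('bar+y',(376.7,214.3),(299,269)),
 ('amp near-y',(305.7,213.3),(351,228)),('amp far-y',(291.7,289.3),(247.5,196.5)),('amp far+y',(406,296.7),(191.5,280)),
 ('slot-y',(194.4,215.2),(392.4,158.3)),('slot+y',(244.5,223),(373.9,194)),
 ('armtip',(404.3,222.7),(250,269)),('armpiv',(400.7,281),(207.5,280))]:
    x,e=tri(ray(sc,a),ray(sd,b));P[n]=x;print(n,x*1e3,'err',e*1e3)
def seg(a,b):
    d=P[b]-P[a];print(a,b,'len',np.linalg.norm(d)*1e3,'mid',(P[a]+P[b])*500,'dir deg',np.degrees(np.arctan2(d[1],d[0])))
seg('panel-y','panel+y');seg('bar-y','bar+y');seg('slot-y','slot+y');seg('amp far-y','amp far+y');seg('amp near-y','amp far-y')
d=P['armtip']-P['armpiv'];print('arm',np.linalg.norm(d)*1e3,np.arctan2(d[2],np.hypot(*d[:2])))
# colour blob: stand top face
E
```

```text
panel-y [502.9 -10.9 186.9] err 1.6091851157174322
panel+y [500.1  97.9 188.2] err 0.7129990767121718
bar-y [531.   -2.1 142.4] err 0.9831840668698018
bar+y [530.1  94.9 146.8] err 0.6886907328883489
amp near-y [493.6 -76.3  97.6] err 0.015044553002428351
amp far-y [740.  -64.9  96.9] err 1.091486869340278
amp far+y [727. 175.  98.] err 1.25449076538742
slot-y [ 497.1 -358.2   58.9] err 1.4416684699820022
slot+y [ 497.6 -231.2   50.8] err 1.5989868239959049
armtip [595.8 156.1 186.4] err 0.3278963860475081
armpiv [693.5 163.7 106.4] err 3.672127985670955
panel-y panel+y len 108.79078289276347 mid [501.5  43.5 187.6] dir deg 91.4862028857285
bar-y bar+y len 97.0737063456225 mid [530.6  46.4 144.6] dir deg 90.5657087618192
slot-y slot+y len 127.28668615136077 mid [ 497.3 -294.7   54.9] dir deg 89.76672126613208
amp far-y amp far+y len 240.29810647542348 mid [733.5  55.1  97.5] dir deg 93.08625570369429
amp near-y amp far-y len 246.6501928376275 mid [616.8 -70.6  97.3] dir deg 2.652061412772804
arm 126.49929901923898 0.6845721025421819
```

The measurements hold up:

| Item | Measured | Expected |
|---|---|---|
| Panel top height | 188 mm | 190 mm |
| Panel width | 109 mm | 110 mm |
| Amp top height | 97 mm | 100 mm |
| Stand slot length | 127 mm | 126 mm |

Next I go above the stand for a close look with the wrist camera.

Request:
jog_arm --targets '[[[203,312,22],[0,0,1.157],1],[[203,312,22],[0,0,1.157],1],[[203,312,22],[0,0,1.157],1],[[203,312,22],[0,0,1.157],1],[[203,312,22],[0,0,1.157],1],[[203,312,22],[0,0,1.157],1],[[203,312,22],[0,0,1.157],1],[[203,312,22],[0,0,1.157],1],[[203,312,22],[0,0,1.157],1],[[203,312,22],[0,0,1.157],1]]'

```text
time: 1.15
tcp_pos: [0.4978, -0.2947, 0.2412]
eef_rot: [0.0, 0.721, -0.693, -0.0]
force: [-0.5, -0.3, -0.4]
gripper_width: 0.0878
grasp_force: 0.0
```

```bash
python3 - <<'E'
from h import *; import pickle
s=monitor.sense();c=shot('wrist');pickle.dump((s,c),open('w1.pkl','wb'))
print(s['tcp_pos'],s['eef_rot'],s['q'],s['time'])
cv2.imwrite('pics/w1.png',c['img'][:,:,::-1])
E
```

```text
[ 0.49778117 -0.29466696  0.24124135] [ 1.12760429e-04  7.20509179e-01 -6.93445353e-01 -2.28392056e-04] [-1.96559322e-01  1.87462658e-01 -1.72889218e-01 -6.03424259e-05
 -1.21095073e+00  2.34856951e-01] 1.15
```

View pics/w1.png

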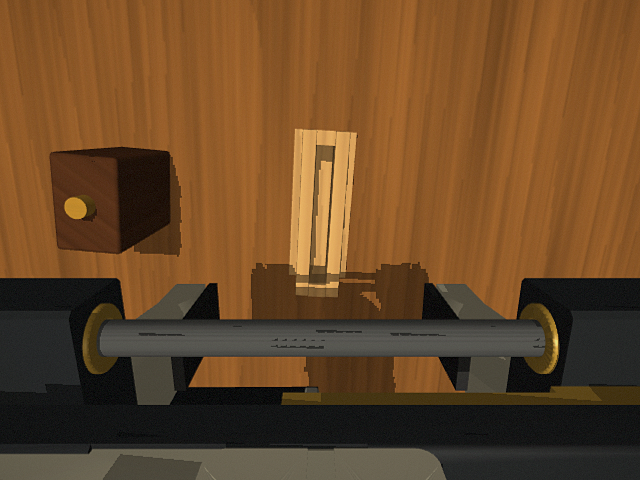

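The wrist view shows the stand, with its slot running from (325,145) to about (321,275). The metronome is to the left at (110,200). I'll measure the slot rims from intensity profiles.

```bash
python3 - <<'E'
from h import *; import pickle
np.set_printoptions(precision=1,suppress=True)
s,c=pickle.load(open('w1.pkl','rb'));T=wristT(c,s);g=c['img'].astype(int)
for v in (150,180,210,240,265):
    print(v,' '.join(f'{u}:{g[v,u].sum()//3}' for u in range(288,360,2)))
print(' '.join(f'{v}:{g[v,326].sum()//3}' for v in range(124,160,2)),'|',' '.join(f'{v}:{g[v,316].sum()//3}' for v in range(255,302,2)))
for p in [(314,240),(334,240),(317,150),(335,150),(325,145),(321,275)]: print(p,plane(ray(c,p,T),.061)*1e3)
E
```

```text
150 288:90 290:92 292:86 294:149 296:151 298:144 300:156 302:144 304:166 306:160 308:159 310:153 312:157 314:161 316:49 318:93 320:90 322:84 324:93 326:89 328:90 330:89 332:84 334:68 336:174 338:164 340:160 342:152 344:152 346:158 348:138 350:156 352:158 354:158 356:80 358:90
180 288:92 290:88 292:98 294:158 296:151 298:148 300:120 302:170 304:164 306:162 308:158 310:155 312:161 314:52 316:91 318:96 320:150 322:150 324:163 326:165 328:162 330:159 332:69 334:174 336:167 338:161 340:158 342:155 344:158 346:120 348:165 350:159 352:162 354:90 356:89 358:88
210 288:94 290:89 292:164 294:153 296:149 298:148 300:172 302:168 304:164 306:159 308:159 310:161 312:91 314:93 316:86 318:159 320:148 322:150 324:168 326:163 328:160 330:67 332:175 334:164 336:162 338:156 340:157 342:159 344:77 346:155 348:162 350:122 352:86 354:88 356:91 358:91
240 288:90 290:131 292:155 294:150 296:148 298:167 300:167 302:166 304:163 306:158 308:159 310:150 312:92 314:85 316:160 318:149 320:148 322:163 324:165 326:162 328:68 330:175 332:166 334:163 336:160 338:156 340:159 342:108 344:141 346:159 348:95 350:86 352:86 354:90 356:89 358:86
265 288:46 290:79 292:87 294:153 296:124 298:169 300:165 302:162 304:158 306:157 308:162 310:53 312:66 314:112 316:128 318:120 320:145 322:162 324:157 326:53 328:177 330:166 332:165 334:160 336:156 338:158 340:66 342:144 344:144 346:59 348:84 350:84 352:87 354:81 356:84 358:89
124:87 126:90 128:88 130:114 132:155 134:155 136:155 138:157 140:159 142:159 144:159 146:85 148:89 150:89 152:91 154:91 156:94 158:91 | 255:161 257:157 259:151 261:151 263:151 265:128 267:74 269:76 271:77 273:74 275:54 277:54 279:57 281:53 283:72 285:154 287:142 289:84 291:85 293:87 295:86 297:54 299:58 301:57
(314, 240) [ 500.6 -273.2   61. ]
(334, 240) [ 482.6 -273.9   61. ]
(317, 150) [ 500.7 -352.2   61. ]
(335, 150) [ 485.5 -352.8   61. ]
(325, 145) [ 494.1 -356.6   61. ]
(321, 275) [ 493. -240.   61.]
```

```bash
python3 - <<'E'
from h import *; import pickle
np.set_printoptions(precision=1,suppress=True)
s,c=pickle.load(open('w1.pkl','rb'));T=wristT(c,s)
L=np.array([plane(ray(c,p,T),.061)*1e3 for p in [(315.3,150),(313.3,180),(311.5,210),(310.8,240),(309.3,265)]])
R=np.array([plane(ray(c,p,T),.061)*1e3 for p in [(335.2,150),(333,180),(331,210),(329,240),(327,265)]])
for A in(L,R):
    f=np.polyfit(A[:,1]+295,A[:,0],1);print(A[:,0],f,np.degrees(np.arctan(f[0])))
for p in [(326,145.2),(316,284)]:print(plane(ray(c,p,T),.061)*1e3)
for p in [(294,131),(356,133)]:print(plane(ray(c,p,T),.061)*1e3)
E
```

```text
[502.2 503.  503.7 503.4 504.1] [  0.  503.4] 0.9402667952970792
[485.3 486.  486.5 487.1 487.9] [  0.  486.7] 1.369886348257344
[ 493.3 -356.4   61. ]
[ 497.3 -231.    61. ]
[ 520.5 -366.9   61. ]
[ 468.6 -367.3   61. ]
```

Request:
jog_arm --targets '[[[4,338,25],[0,0,0],1],[[4,338,25],[0,0,0],1],[[4,338,25],[0,0,0],1],[[4,338,25],[0,0,0],1],[[4,338,25],[0,0,0],1],[[4,338,25],[0,0,0],1],[[4,338,25],[0,0,0],1],[[4,338,25],[0,0,0],1],[[4,338,25],[0,0,0],1],[[4,338,25],[0,0,0],1]]'

```text
time: 2.2
tcp_pos: [0.5015, 0.0414, 0.2662]
eef_rot: [0.0, 0.72, -0.694, -0.0]
force: [0.1, 0.0, -0.3]
gripper_width: 0.0876
grasp_force: 0.0
```

```bash
python3 - <<'E'
from h import *; import pickle
s=monitor.sense();c=shot('wrist');pickle.dump((s,c),open('w2.pkl','wb'))
print(s['tcp_pos'],s['eef_rot'],s['time'])
cv2.imwrite('pics/w2.png',c['img'][:,:,::-1])
E
```

```text
[0.50151057 0.04143985 0.26623289] [ 2.95832679e-04  7.19735898e-01 -6.94247899e-01 -6.86704739e-05] 2.2
```

View pics/w2.png

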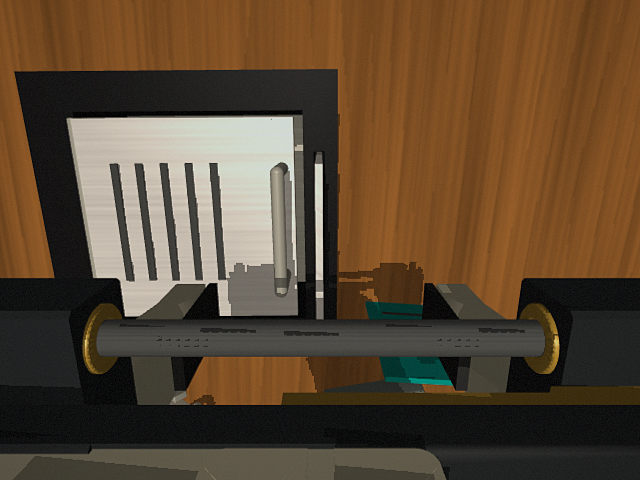

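The wrist view shows the panel's top edge as a thin bright strip at u≈316–323 from row 152 to 318. The bar is at u≈272–290, and the teal board lies off at (400,340). I'll measure the panel line at its top height and the bar.

```bash
python3 - <<'E'
from h import *; import pickle
np.set_printoptions(precision=1,suppress=True)
s,c=pickle.load(open('w2.pkl','rb'));T=wristT(c,s);g=c['img'].astype(int).mean(2).astype(int)
for v in (160,200,240,265,300): print(v,' '.join(f'{u}:{g[v,u]}' for u in range(308,330)))
for v in (180,220,260): print(v,' '.join(f'{u}:{g[v,u]}' for u in range(266,300,1)))
print([(v,g[v,319]) for v in range(145,160)])
for p in [(319,160),(320,260)]: print(plane(ray(c,p,T),.19)*1e3)
for p in [(280,180),(282,260)]: print(plane(ray(c,p,T),.145)*1e3)
for p in [(335,72),(17,72),(336,240)]: print('amp',plane(ray(c,p,T),.1)*1e3)
E
```

```text
160 308:35 309:37 310:34 311:36 312:31 313:21 314:9 315:63 316:99 317:93 318:93 319:92 320:95 321:96 322:59 323:12 324:8 325:36 326:33 327:34 328:33 329:31
200 308:30 309:31 310:31 311:31 312:26 313:16 314:56 315:194 316:215 317:211 318:209 319:210 320:208 321:214 322:190 323:0 324:5 325:18 326:17 327:19 328:30 329:32
240 308:31 309:24 310:29 311:29 312:30 313:24 314:17 315:90 316:225 317:208 318:202 319:204 320:205 321:211 322:200 323:11 324:0 325:7 326:20 327:19 328:14 329:16
265 308:29 309:25 310:25 311:28 312:25 313:26 314:9 315:68 316:208 317:209 318:204 319:201 320:202 321:208 322:205 323:28 324:0 325:0 326:20 327:14 328:12 329:25
300 308:6 309:15 310:9 311:16 312:12 313:12 314:6 315:36 316:109 317:118 318:112 319:108 320:110 321:114 322:112 323:67 324:0 325:15 326:2 327:18 328:12 329:14
180 266:208 267:209 268:212 269:209 270:111 271:113 272:132 273:142 274:150 275:154 276:166 277:155 278:146 279:135 280:128 281:120 282:103 283:80 284:100 285:124 286:118 287:118 288:113 289:131 290:216 291:206 292:219 293:218 294:144 295:71 296:89 297:89 298:92 299:91
220 266:202 267:201 268:2
[... 282 characters left out ...]
0:198 271:200 272:199 273:125 274:108 275:131 276:140 277:150 278:151 279:157 280:152 281:141 282:133 283:127 284:118 285:94 286:79 287:118 288:115 289:113 290:116 291:112 292:112 293:101 294:119 295:219 296:144 297:73 298:91 299:91
[(145, np.int64(34)), (146, np.int64(35)), (147, np.int64(34)), (148, np.int64(36)), (149, np.int64(35)), (150, np.int64(30)), (151, np.int64(32)), (152, np.int64(73)), (153, np.int64(67)), (154, np.int64(75)), (155, np.int64(98)), (156, np.int64(93)), (157, np.int64(92)), (158, np.int64(92)), (159, np.int64(92))]
[502.3 -14.9 190. ]
[499.5  47.6 190. ]
[529.7   3.2 145. ]
[527.7  63.3 145. ]
amp [492.3 -76.1 100. ]
amp [737.8 -67.2 100. ]
amp [485.3  58.3 100. ]
```

Request:
jog_arm --targets '[[[-1,2,-40],[0,0,0],1],[[-1,2,-70],[0,0,0],1],[[-1,2,-87],[0,0,0],1],[[-1,2,-87],[0,0,0],1],[[-1,2,-87],[0,0,0],-1],[[-1,2,-87],[0,0,0],-1],[[-1,2,-87],[0,0,0],-1],[[-1,2,-87],[0,0,0],-1],[[-1,2,-87],[0,0,0],-1],[[-1,2,-87],[0,0,0],-1]]'

```text
time: 3.25
tcp_pos: [0.5007, 0.0448, 0.1797]
eef_rot: [-0.0, 0.72, -0.693, 0.0]
force: [0.7, -0.0, -0.1]
gripper_width: 0.0454
grasp_force: 0.0
```

Request:
jog_arm --targets '[[[0,0,0],[0,0,0],-1],[[0,0,0],[0,0,0],-1],[[0,0,0],[0,0,0],-1],[[0,0,0],[0,0,0],-1],[[0,0,0],[0,0,0],-1],[[0,0,0],[0,0,0],-1],[[0,0,0],[0,0,0],-1],[[0,0,0],[0,0,0],-1]]'

```text
time: 4.05
tcp_pos: [0.5006, 0.0447, 0.1795]
eef_rot: [0.0, 0.72, -0.694, -0.0]
force: [-0.3, 0.1, 0.0]
gripper_width: 0.0039
grasp_force: 30.0
```

Gripped at about 4 mm opening with 30 N. Lifting straight up.

Request:
jog_arm --targets '[[[0,0,8],[0,0,0],-1],[[0,0,20],[0,0,0],-1],[[0,0,35],[0,0,0],-1],[[0,0,50],[0,0,0],-1],[[0,0,65],[0,0,0],-1],[[0,0,80],[0,0,0],-1],[[0,0,95],[0,0,0],-1],[[0,0,100],[0,0,0],-1],[[0,0,100],[0,0,0],-1]]'

```text
time: 4.95
tcp_pos: [0.501, 0.0449, 0.2806]
eef_rot: [-0.001, 0.72, -0.694, 0.0]
force: [-0.4, 0.5, -1.1]
gripper_width: 0.0043
grasp_force: 30.0
```

```bash
python3 - <<'E'
from h import *
a=shot('scene')['img'][60:300,180:420];b=shot('side')['img'][100:340,180:420]
cv2.imwrite('pics/lift.png',cv2.resize(np.hstack([a,b])[:,:,::-1],(800,400)));print(monitor.sense()['time'])
E
```

```text
5.05
```

View pics/lift.png

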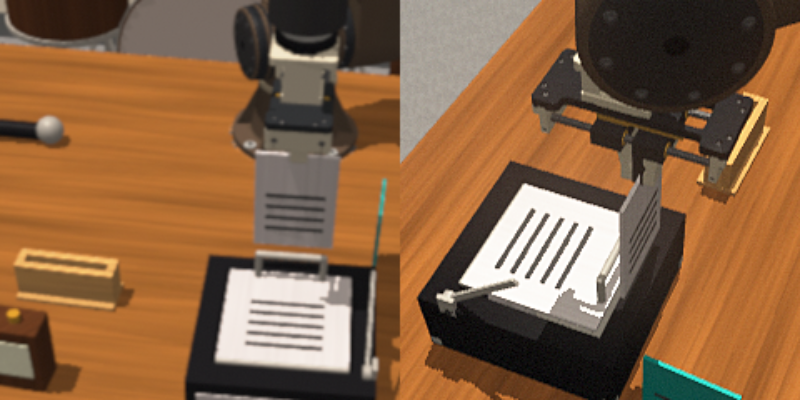

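The panel is out, upright and clear of the amp and bar: about (295,200) in the left half of this view and (640,225) in the right. Carrying it over the stand.

Request:
jog_arm --targets '[[[0,-20,0],[0,0,0],-1],[[-1,-55,0],[0,0,-0.01],-1],[[-2,-95,0],[0,0,-0.02],-1],[[-2,-135,0],[0,0,-0.03],-1],[[-3,-180,0],[0,0,-0.04],-1],[[-4,-225,0],[0,0,-0.054],-1],[[-5,-270,0],[0,0,-0.054],-1],[[-5,-310,0],[0,0,-0.054],-1],[[-5,-338,0],[0,0,-0.054],-1],[[-5,-338,0],[0,0,-0.054],-1]]'

```text
time: 6.05
tcp_pos: [0.4948, -0.2962, 0.2777]
eef_rot: [-0.001, -0.7, 0.714, 0.001]
force: [-0.1, 0.6, -1.4]
gripper_width: 0.0042
grasp_force: 30.0
```

Request:
jog_arm --targets '[[[0,0,-20],[0,0,0],-1],[[0,0,-40],[0,0,0],-1],[[0,0,-60],[0,0,0],-1],[[0,0,-60],[0,0,0],-1],[[0,0,-60],[0,0,0],-1]]'

```text
time: 6.55
tcp_pos: [0.4955, -0.2931, 0.2193]
eef_rot: [-0.001, -0.702, 0.713, 0.001]
force: [0.2, -0.9, -0.4]
gripper_width: 0.004
grasp_force: 30.0
```

```bash
python3 - <<'E'
from h import *; import pickle
s=monitor.sense();w=shot('wrist');a=shot('scene')['img'];b=shot('side')['img'];pickle.dump((s,w,a,b),open('st.pkl','wb'))
print(s['tcp_pos'],s['time'],s['force'],s['ft_torque'])
a=a[130:290,160:320];b=b[80:240,320:480]
o=np.hstack([cv2.resize(x,(400,400),interpolation=cv2.INTER_CUBIC) for x in(a,b)])
cv2.imwrite('pics/st.png',o[:,:,::-1])
E
```

```text
[ 0.49547481 -0.29306373  0.21931067] 6.55 [ 0.19951211 -0.90826868 -0.41540652] [-0.00972735  0.05081891 -0.01040204]
```

View pics/st.png

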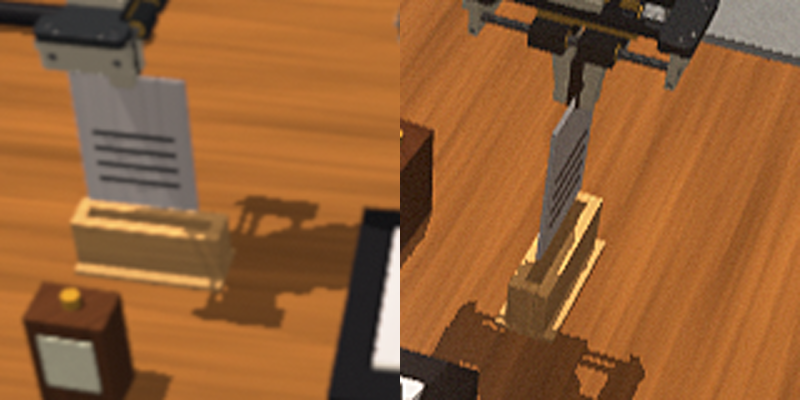

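The panel hangs above the slot. In this view its bottom corners are near (90,205) and (197,210), and the slot is below them. I'll check tilt and clearance numerically before lowering it.

```bash
python3 - <<'E'
from h import *; import pickle
np.set_printoptions(precision=1,suppress=True)
c=pickle.load(open('scene0.pkl','rb'));d=pickle.load(open('side0.pkl','rb'))
for p in [(90,205),(197,210),(72,70),(185,80)]:
    o,r=ray(c,(p[0]/2.5+160,p[1]/2.5+130)); print(p,(o+r*(.495-o[0])/r[0])*1e3)
x=tri(ray(c,(197/2.5+160,210/2.5+130)),ray(d,(140/2.5+320,260/2.5+80)));print('bottom +y',x[0]*1e3,x[1]*1e3)
x=tri(ray(c,(185/2.5+160,80/2.5+130)),ray(d,(152/2.5+320,137/2.5+80)));print('top +y',x[0]*1e3,x[1]*1e3)
E
```

```text
(90, 205) [ 495.  -352.6   66.9]
(197, 210) [ 495.  -243.    74.8]
(72, 70) [ 495.  -346.3  229.2]
(185, 80) [ 495.  -239.9  229.9]
bottom +y [ 497.4 -242.    76.6] 0.3137303833128997
top +y [ 497.1 -237.7  229.1] 2.587960239964456
```

The panel is vertical within about 2°, and its bottom spans y −352 to −242, inside the slot's −357 to −231. Its x is centred, so I lower it.

Request:
jog_arm --targets '[[[0,3,-12],[0,0,0],-1],[[0,3,-24],[0,0,0],-1],[[0,3,-36],[0,0,0],-1],[[0,3,-46],[0,0,0],-1],[[0,3,-55],[0,0,0],-1],[[0,3,-62],[0,0,0],-1],[[0,3,-67],[0,0,0],-1],[[0,3,-69],[0,0,0],-1],[[0,3,-69],[0,0,0],-1]]'

```text
time: 7.6
tcp_pos: [0.4957, -0.2903, 0.1503]
eef_rot: [-0.0, -0.701, 0.713, 0.0]
force: [0.2, 0.3, -1.8]
gripper_width: 0.0038
grasp_force: 30.0
```

Request:
jog_arm --targets '[[[0,0,-2],[0,0,0],-1],[[0,0,-2],[0,0,0],-1],[[0,0,-2],[0,0,0],-1]]'

```text
time: 7.9
tcp_pos: [0.4958, -0.2903, 0.1487]
eef_rot: [0.0, -0.701, 0.713, -0.0]
force: [-0.0, -0.4, -2.0]
gripper_width: 0.0039
grasp_force: 30.0
```

Expected floor contact is at TCP z ≈ 0.1455. I continue in 1 mm steps and watch the force.

Request:
jog_arm --targets '[[[0,0,-1],[0,0,0],-1],[[0,0,-2],[0,0,0],-1],[[0,0,-2],[0,0,0],-1]]'

```text
time: 8.2
tcp_pos: [0.4956, -0.2902, 0.1463]
eef_rot: [-0.0, -0.701, 0.713, 0.0]
force: [-0.4, -0.1, -1.5]
gripper_width: 0.0037
grasp_force: 30.0
```

Request:
jog_arm --targets '[[[0,0,-1],[0,0,0],-1],[[0,0,-1],[0,0,0],-1]]'

```text
time: 8.4
tcp_pos: [0.4958, -0.2903, 0.1455]
eef_rot: [0.0, -0.701, 0.713, -0.0]
force: [-0.3, -0.4, -1.4]
gripper_width: 0.004
grasp_force: 30.0
```

Request:
jog_arm --targets '[[[0,0,-1],[0,0,0],-1],[[0,0,-1],[0,0,0],-1]]'

```text
time: 8.6
tcp_pos: [0.4966, -0.2904, 0.1454]
eef_rot: [0.0, -0.702, 0.713, -0.001]
force: [0.2, 2.1, 3.9]
gripper_width: 0.0041
grasp_force: 30.0
```

Contact at the expected depth (+5 N). One more small press, then I open.

Request:
jog_arm --targets '[[[0,0,-1],[0,0,0],-1],[[0,0,-1],[0,0,0],-1],[[0,0,-1],[0,0,0],-0.8],[[0,0,-1],[0,0,0],-0.6],[[0,0,-1],[0,0,0],-0.4],[[0,0,-1],[0,0,0],-0.2],[[0,0,-1],[0,0,0],-0.1],[[0,0,-1],[0,0,0],-0.1],[[0,0,-1],[0,0,0],-0.1],[[0,0,-1],[0,0,0],-0.1]]'

```text
time: 9.6
tcp_pos: [0.4956, -0.2903, 0.1434]
eef_rot: [-0.0, -0.701, 0.713, 0.0]
force: [0.4, 0.2, 0.0]
gripper_width: 0.0393
grasp_force: 0.0
```

Request:
jog_arm --targets '[[[0,0,15],[0,0,0],-0.1],[[0,0,40],[0,0,0],-0.1],[[0,0,80],[0,0,0],-0.1],[[0,0,110],[0,0,0],0],[[0,0,110],[0,0,0],0],[[0,0,110],[0,0,0],0]]'

```text
time: 10.2
tcp_pos: [0.4959, -0.2902, 0.254]
eef_rot: [0.001, -0.701, 0.713, -0.001]
force: [-0.4, 0.3, -0.6]
gripper_width: 0.0437
grasp_force: 0.0
```

```bash
python3 - <<'E'
from h import *; import pickle
a=shot('scene')['img'];b=shot('side')['img'];pickle.dump((a,b),open('st2.pkl','wb'))
a=a[130:290,160:320];b=b[80:240,320:480]
o=np.hstack([cv2.resize(x,(400,400),interpolation=cv2.INTER_CUBIC) for x in(a,b)])
cv2.imwrite('pics/st2.png',o[:,:,::-1]);print(monitor.sense()['tcp_pos'])
E
```

```text
[ 0.49507388 -0.28995911  0.25237171]
```

View pics/st2.png

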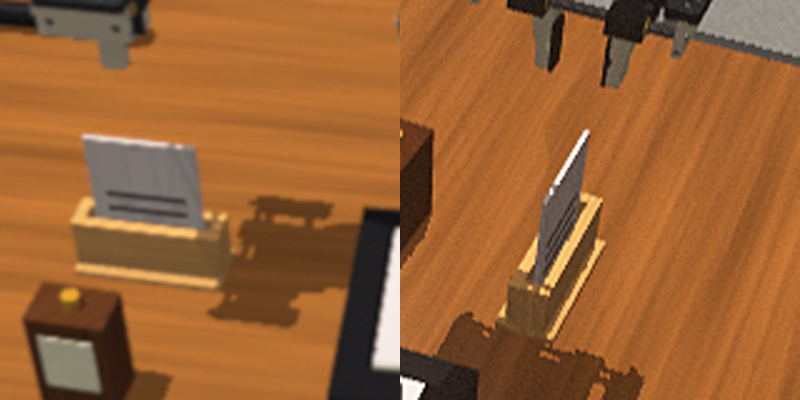

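The panel stands in the slot after release. In this view its top corners are (82,135) and (195,148) on the left and (585,132) and (542,192) on the right. I'll go above the bar and compute the panel's top height and the arm's angle.

Request:
jog_arm --targets '[[[35,336,0],[0,0,0.054],0],[[35,336,0],[0,0,0.054],0],[[35,336,0],[0,0,0.054],0],[[35,336,0],[0,0,0.054],0],[[35,336,0],[0,0,0.054],0],[[35,336,0],[0,0,0.054],0],[[35,336,0],[0,0,0.054],0],[[35,336,0],[0,0,0.054],0],[[35,336,0],[0,0,0.054],0],[[35,336,0],[0,0,0.054],0]]'

```text
time: 11.3
tcp_pos: [0.5302, 0.0451, 0.2527]
eef_rot: [0.001, 0.72, -0.694, -0.0]
force: [-0.2, 0.3, -0.1]
gripper_width: 0.0439
grasp_force: 0.0
```

```bash
python3 - <<'E'
from h import *; import pickle
np.set_printoptions(precision=1,suppress=True)
sc=pickle.load(open('scene0.pkl','rb'));sd=pickle.load(open('side0.pkl','rb'))
f=lambda p,o:(p[0]/2.5+o[0],p[1]/2.5+o[1])
for a,b in [((82,135),(587-400,131)),((195,148),(542-400,192))]:
    x,e=tri(ray(sc,f(a,(160,130))),ray(sd,f(b,(320,80))));print('panel top',x*1e3,e*1e3)
g=sd['img'].astype(int).mean(2)
for u in range(204,256,4): print(u,' '.join(f'{v}:{int(g[v,u])}' for v in range(262,292)))
g=sc['img'].astype(int).mean(2)
for v in range(216,290,8): print(v,' '.join(f'{u}:{int(g[v,u])}' for u in range(394,412)))
E
```

```text
panel top [ 495.9 -346.6  153.5] 1.7252308293963028
panel top [ 502.6 -236.7  160.5] 2.507018700117721
204 262:36 263:34 264:36 265:39 266:38 267:32 268:32 269:28 270:32 271:32 272:31 273:29 274:27 275:2 276:155 277:236 278:217 279:152 280:69 281:74 282:86 283:85 284:86 285:88 286:79 287:31 288:11 289:13 290:10 291:8
208 262:32 263:41 264:36 265:33 266:28 267:34 268:31 269:37 270:36 271:34 272:22 273:71 274:171 275:216 276:217 277:222 278:223 279:224 280:189 281:90 282:75 283:82 284:86 285:65 286:15 287:30 288:32 289:11 290:10 291:12
212 262:30 263:37 264:34 265:38 266:31 267:33 268:36 269:38 270:29 271:32 272:31 273:30 274:7 275:126 276:201 277:148 278:74 279:130 280:121 281:60 282:67 283:72 284:77 285:83 286:85 287:92 288:97 289:67 290:19 291:0
216 262:33 263:33 264:28 265:23 266:34 267:164 268:240 269:203 270:102 271:38 272:2 273:10 274:70 275:153 276:157 277:70 278:84 279:80 280:57 281:35 282:30 283:18 284:9 285:15 286:14 287:24 288:24 289:17 290:11 291:19
220 262:232 263:243 264:253 265:252 266:250 267:249 268:250 269:254 270:250 271:135 272:36 273:38 274:149 275:158 276:73 277:
[... 2580 characters left out ...]
08:98 409:99 410:100 411:102
256 394:32 395:31 396:33 397:31 398:31 399:57 400:117 401:166 402:165 403:116 404:57 405:49 406:63 407:66 408:66 409:66 410:66 411:66
264 394:32 395:31 396:32 397:30 398:32 399:74 400:145 401:186 402:157 403:80 404:34 405:50 406:63 407:65 408:65 409:65 410:65 411:64
272 394:31 395:32 396:31 397:29 398:59 399:122 400:168 401:162 402:109 403:46 404:26 405:44 406:61 407:64 408:64 409:65 410:64 411:64
280 394:31 395:31 396:51 397:107 398:164 399:195 400:201 401:194 402:176 403:173 404:198 405:198 406:164 407:100 408:67 409:67 410:68 411:69
288 394:32 395:31 396:32 397:39 398:47 399:51 400:52 401:51 402:49 403:49 404:54 405:60 406:64 407:66 408:66 409:66 410:66 411:66
```

```bash
cat >> h.py <<'E'
def linenormal(c,pts):
    D=np.array([ray(c,p)[1] for p in pts]);return np.linalg.svd(D)[2][-1]
def angle(dirv,phi):
    x=np.array([np.cos(phi),np.sin(phi),0]);return np.arctan2(abs(dirv[2]),abs(dirv@x)),dirv@np.array([-x[1],x[0],0])
E
python3 - <<'E'
from h import *; import pickle
np.set_printoptions(precision=3,suppress=True)
sc=pickle.load(open('scene0.pkl','rb'));sd=pickle.load(open('side0.pkl','rb'))
g=sd['img'].astype(float).mean(2)
def cross(col,v0,v1,lev):
    w=[g[v,col] for v in range(v0,v1)]
    for i in range(len(w)-1):
        if w[i]>=lev>w[i+1]: return v0+i+(w[i]-lev)/(w[i]-w[i+1])
A=[(u,cross(u,int(275.7-.25*(u-220))-2,int(275.7-.25*(u-220))+3,112)) for u in range(217,246)]
A=[a for a in A if a[1]]
p=np.polyfit(*zip(*A),1);print(p,len(A),np.std([a[1]-np.polyval(p,a[0]) for a in A]))
n1=linenormal(sd,[(217,np.polyval(p,217)),(246,np.polyval(p,246))])
G=sc['img'].astype(float).mean(2)
B=[]
for v in range(226,274):
    c0=403.8-(v-224)*.069; us=np.arange(int(c0)-3,int(c0)+4);w=np.clip(G[v,us]-75,0,None);B.append(((us*w).sum()/w.sum(),v))
B=np.array(B);q=np.polyfit(B[:,1],B[:,0],1);print(q)
n2=linenormal(sc,[(np.polyval(q,v),v) for v in(226,273)])
for ph in (2.1,2.5,2.9):
    ph=np.radians(ph);d=np.cross(n1,n2);d/=np.linalg.norm(d)
    d2=np.cross(n1,[-np.sin(ph),np.cos(ph),0]);d2/=np.linalg.norm(d2)
    print(np.degrees(ph),'2view',angle(d,ph),'side only',angle(d2,ph))
# panel standing in stand: corners of low-saturation blob
a,b=pickle.load(open('st2.pkl','rb'))
for im,(x0,y0,x1,y1) in((a,(185,178,250,225)),(b,(370,125,402,200))):
    h=cv2.cvtColor(im,cv2.COLOR_RGB2HSV)[y0:y1,x0:x1];m=((h[...,1]<60)&(h[...,2]>70)).astype(np.uint8)
    k=max(cv2.findContours(m,0,1)[0],key=cv2.contourArea);print(cv2.approxPolyDP(k,2,True)[:,0]+[x0,y0])
E
```

```text
[ -0.263 333.197] 29 0.16730348502749487
[ -0.068 418.918]
2.1 2view (np.float64(0.7236523572674919), np.float64(-0.004836459872158088)) side only (np.float64(0.7273878037614531), np.float64(-1.0587838693483479e-18))
2.5 2view (np.float64(0.7236420925673391), np.float64(0.00039530029146540955)) side only (np.float64(0.7233338526556377), np.float64(1.9143395091950396e-18))
2.9 2view (np.float64(0.7236560118566783), np.float64(0.0056270411887103826)) side only (np.float64(0.7192263130182972), np.float64(1.7939742970226393e-18))
[[194 184]
 [199 215]
 [241 220]
 [236 189]]
[[394 132]
 [377 160]
 [374 192]
 [378 189]
 [375 187]
 [379 184]
 [377 178]
 [384 166]
 [383 163]
 [386 163]
 [390 156]
 [390 165]
 [386 171]
 [390 167]]
```

```bash
python3 - <<'E'
from h import *; import pickle
sc=pickle.load(open('scene0.pkl','rb'));sd=pickle.load(open('side0.pkl','rb'))
def proj(c,P):
    T=np.linalg.inv(c['extrinsics']);q=T[:3,:3]@P+T[:3,3];f=240/np.tan(np.radians(c['vfov'])/2);return np.round([c['cx']+f*q[0]/q[2],c['cy']+f*q[1]/q[2]],1)
for x in(.490,.495,.500):
  for y,z in((-.347,.156),(-.237,.156),(-.347,.006),(-.237,.006)): print(x,y,z,proj(sc,np.array([x,y,z])),proj(sd,np.array([x,y,z])))
E
```

```text
0.49 -0.347 0.156 [193.7 182.2] [397.8 131.5]
0.49 -0.237 0.156 [238.7 186.7] [381.4 160.8]
0.49 -0.347 0.006 [202.  229.2] [391.  177.7]
0.49 -0.237 0.006 [244.  233.7] [375.8 206.7]
0.495 -0.347 0.156 [193.1 183.5] [395.7 130.9]
0.495 -0.237 0.156 [238.2 187.9] [379.3 160.2]
0.495 -0.347 0.006 [201.5 230.5] [389.2 177.2]
0.495 -0.237 0.006 [243.5 235. ] [373.9 206. ]
0.5 -0.347 0.156 [192.4 184.8] [393.7 130.3]
0.5 -0.237 0.156 [237.6 189.2] [377.1 159.5]
0.5 -0.347 0.006 [200.9 231.8] [387.3 176.6]
0.5 -0.237 0.006 [243.1 236.3] [372.  205.4]
```

Request:
jog_arm --targets '[[[0,1,-40],[0,0,0.005],0],[[0,1,-75],[0,0,0.005],0],[[0,1,-100],[0,0,0.005],0],[[0,1,-106],[0,0,0.005],0],[[0,1,-106],[0,0,0.005],-0.3],[[0,1,-106],[0,0,0.005],-0.6],[[0,1,-106],[0,0,0.005],-1],[[0,1,-106],[0,0,0.005],-1],[[0,1,-106],[0,0,0.005],-1],[[0,1,-106],[0,0,0.005],-1]]'

```text
time: 12.3
tcp_pos: [0.5308, 0.0469, 0.1479]
eef_rot: [-0.0, 0.722, -0.692, 0.0]
force: [0.1, 0.6, -0.3]
gripper_width: 0.0027
grasp_force: 0.0
```

The panel matches the predicted seated projection, level with its top at 156 mm, so it is fully down. But the fingers closed to 2.7 mm with no grip force, so I must look at the bar.

```bash
python3 - <<'E'
from h import *; import pickle
s=monitor.sense();print(s['gripper_width'],s['grasp_force'],s['tcp_pos'],s['time'])
a=shot('scene');b=shot('side');pickle.dump((a,b),open('g.pkl','wb'))
a=a['img'][160:290,295:425];b=b['img'][190:320,220:350]
o=np.hstack([cv2.resize(x,(400,400),interpolation=cv2.INTER_CUBIC) for x in(a,b)])
cv2.imwrite('pics/g.png',o[:,:,::-1])
E
```

```text
0.0027411818042292735 0.0 [0.53081185 0.04686066 0.14787562] 12.3
```

View pics/g.png

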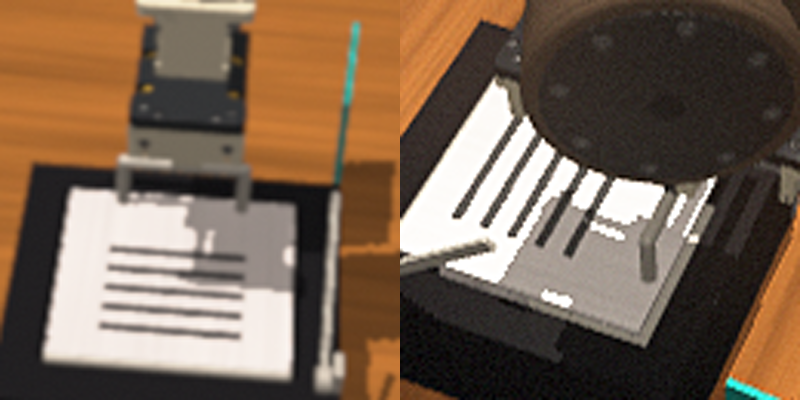

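In this view the bar is still at about (185,165) on the left, and the hand is above it. It's unclear whether the fingers had finished closing, so I hold and read again.

Request:
jog_arm --targets '[[[0,0,0],[0,0,0],-1],[[0,0,0],[0,0,0],-1],[[0,0,0],[0,0,0],-1]]'

```text
time: 12.7
tcp_pos: [0.5306, 0.0467, 0.1474]
eef_rot: [0.0, 0.722, -0.692, -0.0]
force: [-0.0, 0.1, -0.1]
gripper_width: 0.0005
grasp_force: 0.0
```

Fully closed and empty, with the bar unmoved. The tips must have been above the bar, so I'll check where the tips really stand, using `tip_extent` and triangulating them in the earlier views.

```bash
python3 - <<'E'
from h import *; import pickle
np.set_printoptions(precision=1,suppress=True)
print('tip_extent',manip.tip_extent, monitor.sense()['q'])
sc=pickle.load(open('scene0.pkl','rb'));sd=pickle.load(open('side0.pkl','rb'))
x=tri(ray(sc,(206,157.2)),ray(sd,(380,108)));print('open +x tip at TCP z 252-254:',x[0]*1e3,x[1]*1e3)
a,b=pickle.load(open('g.pkl','rb'))
g=a['img'].astype(int).mean(2);h=sc['img'].astype(int).mean(2)
for u in (340,350,355,360,370): print(u,' '.join(f'{v}:{int(g[v,u])}' for v in range(196,228)))
# last view: big crops
o=np.hstack([cv2.resize(i['img'][r:r+60,c:c+60],(390,390),interpolation=cv2.INTER_CUBIC) for i,r,c in((a,185,325),(b,215,285))])
cv2.imwrite('pics/g2.png',o[:,:,::-1])
E
```

```text
tip_extent 0.019 [ 0.5  0.2 -0.4 -0.  -1.  -0.4]
open +x tip at TCP z 252-254: [ 521.5 -292.7  252.6] 2.7588762528127555
340 196:60 197:51 198:40 199:28 200:28 201:56 202:91 203:103 204:102 205:88 206:77 207:86 208:98 209:103 210:121 211:163 212:177 213:151 214:108 215:65 216:37 217:29 218:22 219:17 220:24 221:30 222:74 223:133 224:145 225:162 226:215 227:235
350 196:54 197:54 198:52 199:38 200:25 201:36 202:71 203:96 204:104 205:105 206:105 207:105 208:104 209:104 210:103 211:120 212:158 213:155 214:123 215:86 216:53 217:34 218:29 219:19 220:18 221:27 222:49 223:94 224:128 225:139 226:163 227:219
355 196:53 197:54 198:53 199:40 200:28 201:29 202:55 203:90 204:103 205:104 206:104 207:105 208:104 209:104 210:105 211:104 212:103 213:102 214:100 215:88 216:62 217:40 218:31 219:24 220:18 221:22 222:31 223:114 224:201 225:187 226:163 227:195
360 196:54 197:54 198:52 199:44 200:33 201:25 202:45 203:82 204:100 205:104 206:105 207:104 208:105 209:105 210:104 211:104 212:106 213:109 214:105 215:93 216:69 217:40 218:22 219:17 220:15 221:16 222:18 223:48 224:100 225:131 226:140 227:141
370 196:67 197:65 198:60 199:58 200:44 201:29 202:26 203:54 204:90 205:103 206:103 207:91 208:79 209:86 210:98 211:104 212:106 213:112 214:117 215:108 216:90 217:61 218:34 219:23 220:22 221:22 222:23 223:27 224:71 225:129 226:142 227:138
```

The triangulated fingertip is at z ≈ 252 mm when the reported TCP is at 253. In practice the tips end about at the TCP, so the hand closed just above the bar. I reopen, go 15 mm lower and close again. That still clears the flap even if the tips stand 19 mm ahead.

Request:
jog_arm --targets '[[[0,0,3],[0,0,0],0],[[0,0,3],[0,0,0],0],[[0,0,3],[0,0,0],0],[[0,0,3],[0,0,0],0],[[0,0,3],[0,0,0],0],[[0,0,3],[0,0,0],0],[[0,0,3],[0,0,0],0],[[0,0,-5],[0,0,0],0],[[0,0,-15],[0,0,0],0],[[0,0,-15],[0,0,0],0]]'

```text
time: 13.7
tcp_pos: [0.5294, 0.0464, 0.1305]
eef_rot: [0.001, 0.722, -0.692, -0.001]
force: [-1.0, 0.5, -0.3]
gripper_width: 0.0438
grasp_force: 0.0
```

Request:
jog_arm --targets '[[[0,0,0],[0,0,0],-0.5],[[0,0,0],[0,0,0],-1],[[0,0,0],[0,0,0],-1],[[0,0,0],[0,0,0],-1],[[0,0,0],[0,0,0],-1],[[0,0,0],[0,0,0],-1],[[0,0,0],[0,0,0],-1],[[0,0,0],[0,0,0],-1]]'

```text
time: 14.5
tcp_pos: [0.5323, 0.047, 0.1328]
eef_rot: [-0.001, 0.722, -0.692, 0.001]
force: [5.5, -1.5, -3.4]
gripper_width: 0.009
grasp_force: 30.0
```

Bar gripped (9 mm, 30 N). I lift along the arc of radius 171 mm about the hinge to 0.72 rad, in world steps with the amp yaw of 2.5°.

Request:
jog_arm --targets '[[[3,0,3],[0,0,0],-1],[[5,0,10],[0,0,0],-1],[[8,0,19],[0,0,0],-1],[[12,0,28],[0,0,0],-1],[[15,1,35],[0,0,0],-1],[[19,1,41],[0,0,0],-1],[[23,1,47],[0,0,0],-1],[[27,1,54],[0,0,0],-1],[[27,1,54],[0,0,0],-1]]'

```text
time: 15.4
tcp_pos: [0.5573, 0.0479, 0.1875]
eef_rot: [0.0, 0.722, -0.692, -0.001]
force: [-5.4, 3.3, 0.2]
gripper_width: 0.0088
grasp_force: 30.0
```

Request:
jog_arm --targets '[[[5,0,6],[0,0,0],-1],[[9,0,12],[0,0,0],-1],[[14,1,17],[0,0,0],-1],[[19,1,23],[0,0,0],-1],[[25,1,28],[0,0,0],-1],[[30,1,33],[0,0,0],-1],[[36,1,37],[0,0,0],-1],[[42,2,42],[0,0,0],-1],[[46,2,44],[0,0,0],-1],[[46,2,44],[0,0,0],-1]]'

```text
time: 16.4
tcp_pos: [0.6031, 0.0494, 0.2329]
eef_rot: [0.0, 0.722, -0.692, 0.0]
force: [-10.0, 3.2, 11.5]
gripper_width: 0.0089
grasp_force: 30.0
```

```bash
python3 - <<'E'
from h import *; import pickle
s=monitor.sense();print(s['tcp_pos'],s['force'],s['ft_torque'],s['gripper_width'],s['time'])
a=shot('scene');b=shot('side');pickle.dump((a,b),open('f.pkl','wb'))
o=np.hstack([cv2.resize(a['img'][165:305,285:425],(398,398),interpolation=cv2.INTER_CUBIC),cv2.resize(b['img'][170:310,190:330],(398,398),interpolation=cv2.INTER_CUBIC)])
cv2.imwrite('pics/f.png',o[:,:,::-1])
E
```

```text
[0.60313933 0.04941871 0.23287209] [-10.03582606   3.23994443  11.51297581] [ 1.11166396  4.22082995 -0.0149128 ] 0.008931391509694409 16.4
```

View pics/f.png

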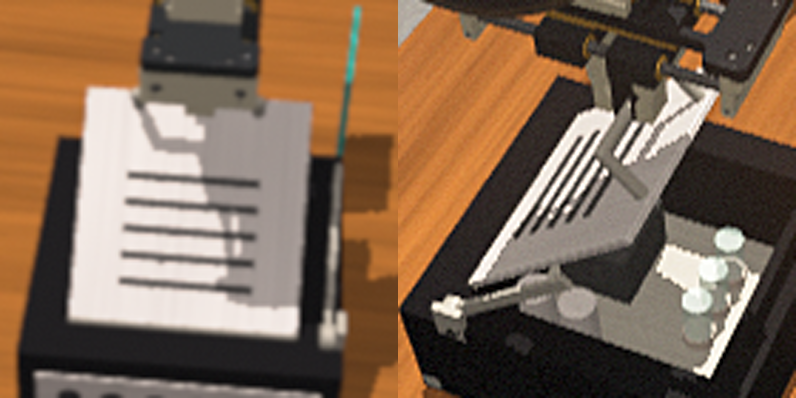

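The flap is up and held. In the right half of this view its near edge runs (480,282) to (630,244) and the arm runs (450,305) to (560,280), nearly parallel. I'll measure the edge angle the same way as the arm's.

```bash
python3 - <<'E'
from h import *; import pickle
a,b=pickle.load(open('f.pkl','rb'));g=b['img'].astype(float).mean(2);G=a['img'].astype(float).mean(2)
for u in range(216,276,5):
    c=int(268.5-.233*(u-218.8)); print(u,' '.join(f'{v}:{int(g[v,u])}' for v in range(c-12,c+10)))
for v in range(205,285,10): print(v,' '.join(f'{u}:{int(G[v,u])}' for u in range(384,408)))
E
```

```text
216 257:35 258:43 259:41 260:40 261:44 262:36 263:31 264:24 265:41 266:146 267:244 268:239 269:137 270:83 271:50 272:3 273:11 274:51 275:101 276:109 277:92 278:92
221 255:27 256:20 257:25 258:120 259:228 260:252 261:242 262:237 263:238 264:245 265:213 266:132 267:130 268:115 269:95 270:25 271:4 272:3 273:109 274:184 275:153 276:86
226 254:240 255:237 256:244 257:211 258:125 259:137 260:140 261:141 262:140 263:144 264:145 265:151 266:144 267:131 268:100 269:4 270:8 271:9 272:153 273:184 274:84 275:86
231 253:41 254:111 255:145 256:141 257:139 258:143 259:147 260:145 261:141 262:144 263:149 264:139 265:127 266:101 267:28 268:3 269:19 270:104 271:192 272:179 273:78 274:89
236 252:110 253:146 254:145 255:135 256:144 257:141 258:136 259:148 260:144 261:141 262:150 263:131 264:109 265:108 266:135 267:171 268:167 269:150 270:115 271:104 272:87 273:85
241 251:143 252:144 253:145 254:139 255:145 256:144 257:139 258:140 259:144 260:139 261:147 262:130 263:121 264:91 265:0 266:109 267:182 268:150 269:105 270:96 271:90 272:85
246 250:145 251:140 252:140 253:141 254:138 255:139 256:139 257:140 25
[... 1742 characters left out ...]
53 388:154 389:157 390:155 391:127 392:66 393:20 394:18 395:20 396:19 397:19 398:17 399:20 400:67 401:139 402:174 403:141 404:78 405:76 406:104 407:109
255 384:154 385:154 386:154 387:156 388:158 389:155 390:131 391:81 392:35 393:17 394:20 395:17 396:19 397:17 398:18 399:43 400:103 401:157 402:164 403:115 404:54 405:44 406:62 407:66
265 384:155 385:154 386:157 387:159 388:158 389:147 390:113 391:53 392:16 393:17 394:18 395:19 396:20 397:17 398:22 399:53 400:95 401:117 402:99 403:53 404:34 405:51 406:62 407:65
275 384:232 385:233 386:235 387:238 388:237 389:204 390:103 391:20 392:17 393:18 394:19 395:18 396:16 397:20 398:71 399:148 400:187 401:153 402:92 403:125 404:172 405:176 406:146 407:94
```

```bash
cat > fl.py <<'E'
from h import *
def cr(w,lev):
    for i in range(len(w)-1):
        if w[i]>=lev>w[i+1]: return i+(w[i]-lev)/(w[i]-w[i+1])
def rfit(A):
    A=np.array(A,float)
    for _ in range(4):
        p=np.polyfit(A[:,0],A[:,1],1);r=abs(A[:,1]-np.polyval(p,A[:,0]));A=A[r<max(.35,2*np.median(r))]
    return p,len(A),r.std()
def flap(a,b,off=0):
    g=b['img'].astype(float).mean(2);G=a['img'].astype(float).mean(2)
    C=[]
    for v in range(222,280):
        u0=int(392.5-(v-225)*.058)-4
        t=cr(G[v,u0:u0+8],85)
        if t is not None: C.append((v,u0+t))
    q,nq,_=rfit(C);n2=linenormal(a,[(np.polyval(q,v),v) for v in(222,280)])
    for name,lev,o in(('low',62,1.0),('top',127,-1.0)):
        A=[]
        for u in range(219,269):
            v0=int(round(267.8+off-.262*(u-226)+o))-3
            t=cr(g[v0:v0+7,u],lev)
            if t is not None:A.append((u,v0+t))
        p,n,sd=rfit(A);n1=linenormal(b,[(u,np.polyval(p,u)) for u in(219,269)])
        d=np.cross(n1,n2);d/=np.linalg.norm(d);ph=np.radians(2.5)
        d2=np.cross(n1,[-np.sin(ph),np.cos(ph),0]);d2/=np.linalg.norm(d2)
        print(name,p,n,round(sd,2),'scene',q,nq,'2view',angle(d,ph),'side-only',angle(d2,ph)[0])
E
python3 - <<'E'
from fl import *; import pickle
flap(*pickle.load(open('f.pkl','rb')))
E
```

```text
low [-2.59599206e-01  3.26774266e+02] 39 0.1 scene [-6.71493686e-02  4.08185070e+02] 50 2view (np.float64(0.7102888355910423), np.float64(-0.0016550888153572625)) side-only 0.7115655828646825
top [-2.86616561e-01  3.31104995e+02] 38 0.11 scene [-6.71493686e-02  4.08185070e+02] 50 2view (np.float64(0.7253670105163034), np.float64(-0.0023822260677422717)) side-only 0.7271175706784803
```

```bash
python3 - <<'E'
from fl import *; import pickle
sc=pickle.load(open('scene0.pkl','rb'));sd=pickle.load(open('side0.pkl','rb'));a,b=pickle.load(open('f.pkl','rb'))
ph=np.radians(2.5)
for nm,im,rng,lev,o in(('top0',sd,(215,247),112,0),('low0',sd,(215,234),58,3.3),('topf',b,(215,247),112,0),('upf',b,(225,247),-60,-2)):
    g=im['img'].astype(float).mean(2);A=[]
    if lev<0: g=-g
    for u in range(*rng):
        v0=int(round(275.5-.263*(u-220)+o))-2;t=cr(g[v0:v0+5,u],lev)
        if t is not None:A.append((u,v0+t))
    if len(A)<6: print(nm,'few');continue
    p,n,s=rfit(A);n1=linenormal(im,[(u,np.polyval(p,u)) for u in rng])
    d=np.cross(n1,[-np.sin(ph),np.cos(ph),0]);d/=np.linalg.norm(d);print(nm,p,n,round(s,2),angle(d,ph)[0])
# free-edge corner / bar heights by two views
for n,p,q in [('free corner +y',((310)/2.843+285,104/2.843+165),((632-398)/2.843+190,243/2.843+170)),('bar post +y foot',(0,0),(0,0))][:1]:
    x,e=tri(ray(sc,p),ray(sd,q));print(n,x*1e3,e*1e3,'angle',np.arcsin((x[2]-.1)/.175))
E
```

```text
top0 [-2.62975789e-01  3.33215137e+02] 32 0.08 0.7233910017440025
low0 [-2.54399763e-01  3.34858883e+02] 17 0.07 0.723476315070954
topf [-3.27192113e-01  3.47881007e+02] 15 0.12 0.765690298954025
upf [-3.13834796e-01  3.42166789e+02] 7 0.05 0.7529058565815181
free corner +y [562.15930733 130.12330206 213.95579793] 0.6622555839161159 angle 0.7091329496402939
```

The arm is at 0.7234, and both of its edges agree. The flap's mean is about 0.715. I raise it slightly, which also relieves the radial squeeze, then hold and remeasure.

Request:
jog_arm --targets '[[[0,0,1],[0,0,0],-1],[[0,0,2],[0,0,0],-1],[[0,0,2],[0,0,0],-1],[[0,0,2],[0,0,0],-1]]'

```text
time: 16.9
tcp_pos: [0.6034, 0.0494, 0.2331]
eef_rot: [0.0, 0.722, -0.692, 0.0]
force: [-5.8, 2.1, 3.3]
gripper_width: 0.0088
grasp_force: 30.0
```

```bash
python3 - <<'E'
from fl import *; import pickle
s=monitor.sense();print(s['tcp_pos'],s['force'],s['grasp_force'],s['gripper_width'],s['time'],s['qvel'].round(3))
a=shot('scene');b=shot('side');pickle.dump((a,b),open('f2.pkl','wb'));flap(a,b,-.2)
o,_=pickle.load(open('f.pkl','rb'));o0=pickle.load(open('scene0.pkl','rb'))
for im in(o0,a): # arm ridge end rows & bystanders unmoved
    G=im['img'].astype(int).mean(2);print([int(G[v,403:405].mean()) for v in range(214,232)])
d=np.abs(o0['img'].astype(int)-a['img']).sum(2)
for n,(x,y,w,h) in dict(pedal=(435,210,45,50),mug=(450,275,55,62),metro=(165,238,52,58)).items(): print(n,(d[y:y+h,x:x+w]>90).sum())
# stand panel in current scene view
h=cv2.cvtColor(a['img'],cv2.COLOR_RGB2HSV)[178:225,185:250];m=((h[...,1]<60)&(h[...,2]>70)).astype(np.uint8)
k=max(cv2.findContours(m,0,1)[0],key=cv2.contourArea);print((cv2.approxPolyDP(k,2,True)[:,0]+[185,178]).tolist())
E
```

```text
[0.60337125 0.04944553 0.2331065 ] [-5.77079173  2.13184427  3.28109186] 30.00112473964691 0.008782677590253736 16.9 [ 0.001  0.002  0.003 -0.001  0.     0.002]
low [-2.65501439e-01  3.28085163e+02] 40 0.09 scene [-6.72334200e-02  4.08213771e+02] 50 2view (np.float64(0.7142849596399906), np.float64(-0.0017633938983671446)) side-only 0.7156323226629713
top [-2.8896236e-01  3.3157381e+02] 34 0.09 scene [-6.72334200e-02  4.08213771e+02] 50 2view (np.float64(0.7268500438340434), np.float64(-0.0023693329715580233)) side-only 0.7285842410580311
[86, 83, 80, 83, 81, 65, 45, 56, 107, 142, 153, 158, 163, 165, 163, 167, 172, 173]
[86, 82, 80, 83, 81, 66, 44, 38, 64, 89, 98, 100, 104, 105, 103, 105, 107, 108]
pedal 460
mug 344
metro 0
[[194, 184], [199, 215], [241, 220], [237, 189]]
```

```bash
python3 - <<'E'
from h import *; import pickle
for n,cur in (('scene',0),('side',1)):
    A=pickle.load(open(n+'0.pkl','rb'))['img'];B=pickle.load(open('f2.pkl','rb'))[cur]['img']
    for nm,r in dict(pedal=dict(scene=(430,205,55,60),side=(260,385,85,65)),mug=dict(scene=(445,272,65,68),side=(132,332,80,72)))  .items():
        x,y,w,h=r[n];o=[]
        for I in(A,B):
            H=cv2.cvtColor(I,cv2.COLOR_RGB2HSV)[y:y+h,x:x+w];m=(H[...,1]<75).astype(np.uint8);k=max(cv2.findContours(m,0,1)[0],key=cv2.contourArea);o.append(cv2.boundingRect(k))
        print(n,nm,o)
E
```

```text
scene pedal [(9, 10, 39, 41), (9, 10, 38, 41)]
scene mug [(9, 9, 48, 54), (9, 8, 48, 55)]
side pedal [(7, 4, 74, 57), (7, 4, 74, 57)]
side mug [(7, 7, 70, 61), (7, 7, 70, 62)]
```

The pedal and mug are unmoved (only shadows changed), the panel is seated, and the flap is at about 0.72 against the arm's 0.723 and held. Handing in.

```bash
python3 -c "
from h import *
print(manip.hand_in())"
```

```text
the job is handed in; nothing more can be done
None
```

The job is handed in: the aluminium panel sits fully down in the stand's slot, the flap is held steady at about 0.72 rad against the arm's 0.723, the angle arm, pedal, mug and metronome are undisturbed, and about 17 s of the 59 s were used.

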